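# Unplug, gauge and sort fired furnace sleeves

### The arm

A 7-joint arm with a two-finger parallel gripper is mounted at the origin on the work surface. World frame = base frame: x ahead of the robot, y to its left, z up, the work surface at z = 0. Lengths are in m, angles in rad, forces in N, time in s.
With the tool pointing down it reaches from about 0.425 to 0.95 m from the base axis. Payload 4.7 kg.
Tool frame: the origin (TCP) lies midway between the tips of the shut fingers; the grasp point (between the pads) lies 19 mm behind it; z points along the fingers, y is the line along which they close (so a half turn about z gives the same grasp; the last joint's range is limited). The gripper opens to 87 mm and grips with 3 to 60 N. Pads are 19 mm wide; open, the fingers measure 117 mm over their backs; the gripper's body (75 mm by 190 mm) begins 51 mm behind the grasp point.
Start: joints at [-1.285, 0.469, -0.049, 1.532, 0.024, 1.141, -0.082], TCP at [0.209, 0.642, 0.223] pointing down, gripper open.
Joint ranges: [-2.59, 2.59], [-0.33, 1.99], [-1.39, 1.29], [0.1, 2.45], [-1.04, 4.18], [0.21, 1.99], [-2.66, 2.66]. Speed limits (rad/s): [2.57, 2.57, 3.14, 3.14, 3.14, 3.14, 3.14].

### API

Orientations are given as a unit quaternion [w, x, y, z].
In Python, from station import env gives the robot as it stands.
- The arm moves only by the shell command python3 -m pendant 'ROWS' [OPENING]. ROWS is JSON, a list of rows, each a list of 4 numbers: the shift along the tool's x, y, z each as a share of 0.15 m, from -1 to 1, then the turn about the tool's z as a share of 45 degrees, from -1 to 1. In form: [[dx, dy, dz, roll], ...]. A call has 1 to 10 rows; each row shifts and turns the commanded pose from where the row before left it, along the tool's axes as they then stand; what a row does not reach is not made up. A row lasts 1/10 s, in which the tool goes at most 50 mm and 8.59 degrees, less where a joint would pass 70% of its speed; a pose out of reach is approached as far as the arm can. A call with a number of a shift or a turn outside -1 to 1 is refused whole. A call with a gripper value outside its range is refused whole. OPENING is the closure, from -1 (fully open) to 1 (shut), set as the call begins (- or left out, the last holds). The fingers move at their own pace and stop on an object; the grip force is fixed at half the most. Time passes only in rows, so rows that do not move let the fingers close. It gives the time, the measured TCP pose, the force, the opening and the grip force at its end, in the units of the state.
- env.sense(): the state, without advancing time (a new reading comes with each control period).
- env.capture(name): name is "side" or "top" or "wrist"; returns a dict with "pixels" (384x512x3 uint8, red, green, blue), "fx", "fy", "cx", "cy" (pixels), "T" (4x4, takes a point from camera to world coordinates). Camera axes: x right, y up, looking along -z (the intrinsics and any distortion apply to the point x, -y, -z); pixel columns grow to the right and rows downward; lengths in m; the calibration is good to about 2 mm. A picture is of the moment at which its call begins. There is no depth.
- env.sign_off(): hands the job in; it is judged then, once.
Trained networks look in the newest picture that a camera, given by its name, has taken for a name from the list of things; names that differ only in an ending like _2 or _b are one class to them, and where a whole thing is asked for, a point or a joint stands for the part that bears it (a point fixed in the world has none). Each returns a list of dicts, best first, with "p" (0 to 1); they miss things now and then, are a little off and sometimes report something else, mostly with a low value. They report only what shows in the picture. A call takes as long as a camera call. They do not tell look-alikes from the thing itself.
- env.spot_in(camera, name): "uv" ([column, row] in pixels, amid what is visible of it).
- env.masks_of(camera, name): "pixels" (384x512 bool, what is visible of it) and "uv" ([column, row] in pixels, amid what is visible of it).
The state is a dict: "time": time; "joint_positions": joint angles; "qd": joint speeds; "joint_efforts": joint torques, N m; "eef_pos": TCP position; "tool_rot": TCP orientation; "wrist_force": force on the tool from outside, world axes, zero at the start; "moment": the same for the moment, N m; "finger_gap": finger opening in m; "gripper_force": force on a finger pad.
Only numpy, scipy, OpenCV 4.12 (cv2) and the standard library are available. Lean on these libraries where they do the work, as an engineer would, in place of code of your own. Each camera call takes 0.05 s, during which the arm holds its last target. There are 200 camera calls.

### The job

First draw the metal core plug out of every ceramic sleeve that still has one and put it in the black bin. Then check the sleeves one at a time in band order (red, yellow, green, blue, black; skip any colour that is not there): slide each down over the steel gauge pin as far as it will go, then stand it fully inside the green tray if it went right down to the base plate, or inside the orange tray if it stopped part way. Leave the small cup and the tongs where they are.

Things in the scene. Friction and masses are not known exactly. Their poses are not given: they have to be found in the camera images.
- sleeve_red: White ceramic tube with a red band round its top, standing on its foot flange: outside diameter 52, bore 30, 80 high; flange 70 diameter, 10 thick. Origin: centre of its underside; z up its axis. Its bore is clear, or has a hidden ridge (20 wide, 38 to 48 above the underside) that stops the gauge pin; only gauging tells. May be absent.
- sleeve_yellow: White ceramic tube with a yellow band round its top, standing on its foot flange: outside diameter 52, bore 30, 80 high; flange 70 diameter, 10 thick. Origin: centre of its underside; z up its axis. Its bore is clear, or has a hidden ridge (20 wide, 38 to 48 above the underside) that stops the gauge pin; only gauging tells. Always present; a core plug may stand in its top.
- sleeve_green: White ceramic tube with a green band round its top, standing on its foot flange: outside diameter 52, bore 30, 80 high; flange 70 diameter, 10 thick. Origin: centre of its underside; z up its axis. Its bore is clear, or has a hidden ridge (20 wide, 38 to 48 above the underside) that stops the gauge pin; only gauging tells. May be absent.
- sleeve_blue: White ceramic tube with a blue band round its top, standing on its foot flange: outside diameter 52, bore 30, 80 high; flange 70 diameter, 10 thick. Origin: centre of its underside; z up its axis. Its bore is clear, or has a hidden ridge (20 wide, 38 to 48 above the underside) that stops the gauge pin; only gauging tells. Always present; a core plug may stand in its top.
- sleeve_black: White ceramic tube with a black band round its top, standing on its foot flange: outside diameter 52, bore 30, 80 high; flange 70 diameter, 10 thick. Origin: centre of its underside; z up its axis. Its bore is clear, or has a hidden ridge (20 wide, 38 to 48 above the underside) that stops the gauge pin; only gauging tells. May be absent.
- core_1: Dark metal core plug, standing in the top of the yellow-banded sleeve at the start, or absent: stem 27 diameter and 30 long (in the 30 mm bore), collar 42 diameter and 6 thick resting on the sleeve's rim, above it a round knob 24 diameter and 36 high to grip. Origin: centre of the underside of the stem; z up its axis (knob top at 72).
- core_2: Dark metal core plug, standing in the top of the blue-banded sleeve at the start, or absent: stem 27 diameter and 30 long (in the 30 mm bore), collar 42 diameter and 6 thick resting on the sleeve's rim, above it a round knob 24 diameter and 36 high to grip. Origin: centre of the underside of the stem; z up its axis (knob top at 72).
- gauge_foot (a point): Fixed upright steel gauge pin, 27 diameter, 70 high with an 8 mm tapered tip (18 at the top), on a dark round plate of 100 diameter, 12 thick. Point: on the pin's axis at the top of the plate (12 above the bench). A clear sleeve slides down to the plate; a ridged one stops with its underside about 32 above the plate and can be left sitting there.
- core_bin_in (a point): Black open bin for core plugs, fixed: outside 120 (x) by 150 (y) by 45 high, walls and floor 5. Point: centre of the inner floor, 5 above the bench. Plugs may stand or lie in it; it has room for two standing side by side along y.
- pass_tray_in (a point): Green open tray for sleeves that pass, fixed: outside 260 (x) by 120 (y) by 25 high, walls and floor 5. Point: centre of the inner floor, 5 above the bench; x along its length (inside 250 by 110).
- reject_tray_in (a point): Orange open tray for rejected sleeves, fixed: outside 260 (x) by 120 (y) by 25 high, walls and floor 5. Point: centre of the inner floor, 5 above the bench; x along its length (inside 250 by 110).
- crucible: Bystander: small terracotta-coloured cup, loose, 46 diameter at the rim, 45 high, standing among the sleeves. Origin: centre of its underside.
- tongs: Bystander: steel crucible tongs, 260 long (x), 10 high, loose, lying flat at the left of the bench. Origin: middle of its underside.
Things that resemble listed ones, but are neither listed nor needed, are in the scene too. Leave any purple look-alike of the sleeve_red alone.

How it is judged:
On the way, in this order (a step that is already met when the one before it is completed fails the run):
1. every core plug present is in the black bin (x of core_1 in the frame of core_bin_in between -0.06 and 0.06 m and y of core_1 in the frame of core_bin_in between -0.075 and 0.075 m and z of core_1 in the frame of core_bin_in between -0.01 and 0.05 m and x of core_2 in the frame of core_bin_in between -0.06 and 0.06 m and y of core_2 in the frame of core_bin_in between -0.075 and 0.075 m and z of core_2 in the frame of core_bin_in between -0.01 and 0.05 m), for 0.2 s.
2. the red-banded sleeve is on the gauge pin, as far down as it goes (horizontal distance between sleeve_red and gauge_foot below 0.004 m and angle between sleeve_red's own z axis and vertical below 0.08 rad and z of sleeve_red in the frame of gauge_foot below 0.005 m), for 0.2 s.
3. the yellow-banded sleeve is on the gauge pin, as far down as it goes (horizontal distance between sleeve_yellow and gauge_foot below 0.004 m and angle between sleeve_yellow's own z axis and vertical below 0.08 rad and z of sleeve_yellow in the frame of gauge_foot below 0.005 m), for 0.2 s.
4. the green-banded sleeve is on the gauge pin, as far down as it goes (horizontal distance between sleeve_green and gauge_foot below 0.007 m and angle between sleeve_green's own z axis and vertical below 0.15 rad and z of sleeve_green in the frame of gauge_foot below 0.037 m), for 0.2 s.
5. the blue-banded sleeve is on the gauge pin, as far down as it goes (horizontal distance between sleeve_blue and gauge_foot below 0.007 m and angle between sleeve_blue's own z axis and vertical below 0.15 rad and z of sleeve_blue in the frame of gauge_foot below 0.037 m), for 0.2 s.
6. the black-banded sleeve is on the gauge pin, as far down as it goes (horizontal distance between sleeve_black and gauge_foot below 0.004 m and angle between sleeve_black's own z axis and vertical below 0.08 rad and z of sleeve_black in the frame of gauge_foot below 0.005 m), for 0.2 s.
At the end, for the whole second after the job is handed in: Every core plug is in the black bin; every sleeve whose bore is clear stands upright (within 0.15 rad) on the floor of the green tray and every ridged one in the orange tray (axis within 96 mm of the tray's centre lengthwise and 27 mm crosswise), all at rest (all of step 1 and linear speed of each of core_1, core_2, sleeve_red, sleeve_yellow, sleeve_green, sleeve_blue, sleeve_black below 0.03 m/s and x of sleeve_red in the frame of pass_tray_in between -0.096 and 0.096 m and y of sleeve_red in the frame of pass_tray_in between -0.027 and 0.027 m and z of sleeve_red in the frame of pass_tray_in between -0.01 and 0.008 m and angle between each of sleeve_red, sleeve_yellow, sleeve_green, sleeve_blue, sleeve_black's own z axis and vertical below 0.15 rad and x of sleeve_yellow in the frame of pass_tray_in between -0.096 and 0.096 m and y of sleeve_yellow in the frame of pass_tray_in between -0.027 and 0.027 m and z of sleeve_yellow in the frame of pass_tray_in between -0.01 and 0.008 m and x of sleeve_green in the frame of reject_tray_in between -0.096 and 0.096 m and y of sleeve_green in the frame of reject_tray_in between -0.027 and 0.027 m and z of sleeve_green in the frame of reject_tray_in between -0.01 and 0.008 m and x of sleeve_blue in the frame of reject_tray_in between -0.096 and 0.096 m and y of sleeve_blue in the frame of reject_tray_in between -0.027 and 0.027 m and z of sleeve_blue in the frame of reject_tray_in between -0.01 and 0.008 m and x of sleeve_black in the frame of pass_tray_in between -0.096 and 0.096 m and y of sleeve_black in the frame of pass_tray_in between -0.027 and 0.027 m and z of sleeve_black in the frame of pass_tray_in between -0.01 and 0.008 m); the robot touches nothing.
It fails at once if the cup is shoved more than 40 mm or tipped over (distance of crucible from where it was at the start of the episode above 0.04 m or angle between crucible's own z axis and vertical above 0.6 rad).
It fails at once if the tongs are moved more than 60 mm (distance of tongs from where it was at the start of the episode above 0.06 m).
Of core_1, core_2 only 1 to 2 are there at a start; the rules pass over those that are not, and their reading is None.
Of sleeve_red, sleeve_green, sleeve_black only 2 to 3 are there at a start; the rules pass over those that are not, and their reading is None.
At some moment in a run one of sleeve_red, sleeve_green, sleeve_black may be knocked a few centimetres aside while the robot is not near it.
It also fails if it takes over 210 s, if anything falls off the work surface, if the arm or the gripper's body presses on something with over 40 N, if the wrist force passes 120 N, or if a joint passes its speed limit or range.

## Working session

There is one attempt and no reset: what is moved stays moved. The work goes in short steps, Python scripts to look and compute and a shell command to move; the robot and the scene stay as the last step left them, time stands still between calls to the robot, and variables do not carry over. Pictures are saved under pics/ and viewed, at most 14 in all, crops included, and the job is handed in when it is done.

```bash
ls; mkdir -p pics
python3 - <<'E'
from station import env
import cv2,numpy as np
s=env.sense();print({k:np.round(v,3).tolist() for k,v in s.items()})
for n in("top","side"):
    c=env.capture(n);cv2.imwrite(f"pics/{n}0.png",c["pixels"][:,:,::-1]);print(n,c["fx"],c["fy"],c["cx"],c["cy"],np.round(c["T"],4).tolist(),[k for k in c])
E
```

```text
pics
{'time': 0.0, 'joint_positions': [-1.285, 0.469, -0.049, 1.534, 0.024, 1.141, -0.082], 'qd': [-0.0, -0.001, 0.001, 0.001, -0.0, 0.001, -0.001], 'joint_efforts': [-0.0, -50.796, -0.081, -23.616, -0.061, 0.038, 0.0], 'eef_pos': [0.209, 0.641, 0.221], 'tool_rot': [-0.0, 0.157, 0.988, -0.001], 'wrist_force': [-0.451, -0.862, -0.387], 'moment': [-0.007, -0.029, 0.03], 'gripper_force': 0.0, 'finger_gap': 0.087}
top 370.29593866591665 370.29593866591665 251.89815057058973 195.77616323095387 [[0.021, 0.9889, -0.147, 0.4209], [-0.9997, 0.0219, 0.0047, 0.1366], [0.0078, 0.1469, 0.9891, 1.3507], [0.0, 0.0, 0.0, 1.0]] ['pixels', 'fx', 'fy', 'cx', 'cy', 'T']
side 396.73531043443916 396.73531043443916 250.11834156587943 191.78416840483285 [[0.7439, 0.3513, -0.5685, 0.0052], [-0.6683, 0.3901, -0.6334, -0.5168], [-0.0007, 0.8511, 0.525, 0.6122], [0.0, 0.0, 0.0, 1.0]] ['pixels', 'fx', 'fy', 'cx', 'cy', 'T']
```

View pics/top0.png

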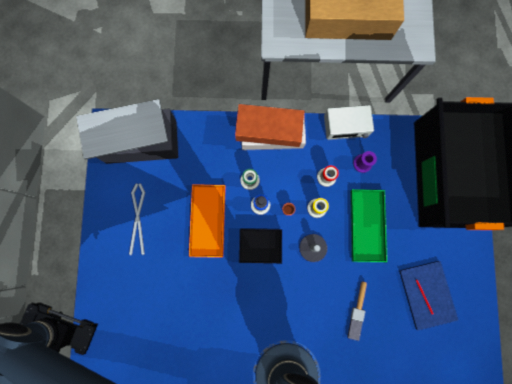

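View pics/side0.png

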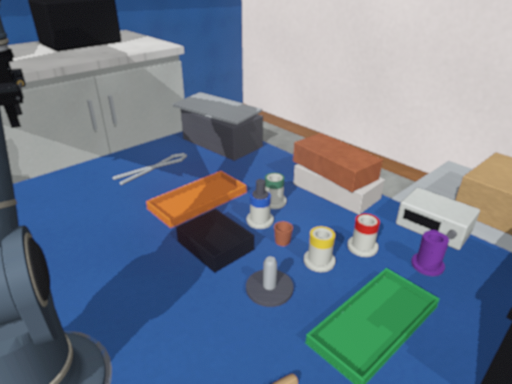

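Top view: green sleeve (250,179), blue with a plug (260,204), cup (288,209), yellow, no plug (318,207), red (328,176), purple look-alike (366,160). Pin is at (313,246), bin (260,246), orange tray (207,221), green tray (369,226). The side view confirms this, and the black sleeve is absent.

```bash
cat > h.py <<'E'
from station import env
import cv2,numpy as np
from scipy.optimize import minimize
from scipy.spatial.transform import Rotation as R
SL=[[(35,0),(35,10)],[(26,0),(26,80)]]
PLUG=[[(21,0),(21,6)],[(12,6),(12,42)]]      # relative to rim
PIN=[[(50,0),(50,12)],[(13.5,12),(13.5,74),(9,82)]]
CUP=[[(17,0),(23,45)]]
def proj(c,P):
    T=np.array(c["T"]);q=(np.asarray(P)-T[:3,3])@T[:3,:3]
    return np.c_[c["cx"]+c["fx"]*q[:,0]/-q[:,2],c["cy"]-c["fy"]*q[:,1]/-q[:,2]]
def ray(c,uv,z):
    T=np.array(c["T"]);d=T[:3,:3]@np.array([(uv[0]-c["cx"])/c["fx"],-(uv[1]-c["cy"])/c["fy"],-1])
    return T[:3,3]+d*(z-T[2,3])/d[2]
def model(c,parts,xyz,s=4):
    m=np.zeros((384*s,512*s),np.uint8);a=np.linspace(0,2*np.pi,40)
    for p in parts:
        pts=np.vstack([np.c_[xyz[0]+r/1e3*np.cos(a),xyz[1]+r/1e3*np.sin(a),0*a+xyz[2]+z/1e3] for r,z in p])
        cv2.fillConvexPoly(m,cv2.convexHull(np.round((proj(c,pts)+.5)*s).astype(np.int32)),1)
    return m
def fit(c,mask,parts,x0,z=0,s=4):
    M=cv2.resize(mask.astype(np.uint8),None,fx=s,fy=s,interpolation=0)
    def f(p):
        m=model(c,parts,(p[0],p[1],z),s);return -(m&M).sum()/(m|M).sum()
    r=minimize(f,x0[:2],method="Nelder-Mead",options=dict(initial_simplex=np.array(x0[:2])+[[-.01,-.01],[.01,-.008],[0,.012]],xatol=2e-4,fatol=1e-5))
    return r.x,-r.fun
def to(x,y,z,yaw=None):
    """yaw: heading of tool y axis (deg), mod 180. prints total tool-frame shift in shares, roll share"""
    s=env.sense();q=s["tool_rot"];M=R.from_quat([q[1],q[2],q[3],q[0]]).as_matrix()
    d=M.T@(np.array([x,y,z])-s["eef_pos"]);h=np.degrees(np.arctan2(M[1,1],M[0,1]))
    print("tcp",np.round(s["eef_pos"],4),"yawY",round(h,1),"shift/.15",np.round(d/.15,3),end=" ")
    if yaw is not None:
        t=-((yaw-h+90)%180-90);print("roll share",round(t/45,3),end="")
    print()
E
python3 - <<'E'
from h import *
for n in("top","side"):
    c=env.capture(n);cols={}
    for name,parts in(("sleeve_red",SL),("sleeve_yellow",SL),("sleeve_green",SL),("sleeve_blue",SL),("crucible",CUP),("gauge_foot",PIN),("core_2",None),("core_1",None),("core_bin_in",None),("pass_tray_in",None),("reject_tray_in",None)):
        for r in env.masks_of(n,name)[:4]:
            if r["p"]<.3: continue
            z=.04 if parts else .02
            x0=ray(c,r["uv"],z);o=""
            if parts: o=fit(c,r["pixels"],parts,x0);o=(np.round(o[0],4),round(o[1],3))
            ys,xs=np.nonzero(r["pixels"]);
            print(n,name,round(r["p"],2),np.round(r["uv"],1),np.round(x0[:2],3),o,xs.min(),xs.max(),ys.min(),ys.max())
E
```

```text
top sleeve_red 0.62 [364.6 162.6] [ 0.747 -0.277] (array([ 0.6792, -0.2872]), np.float64(-0.0)) 353 374 152 170
top sleeve_red 0.58 [326.9 175.8] [ 0.695 -0.139] (array([ 0.6271, -0.1495]), np.float64(-0.0)) 317 338 165 185
top sleeve_yellow 0.57 [314.2 208.2] [ 0.576 -0.093] (array([ 0.5433, -0.0262]), np.float64(-0.0)) 307 327 198 216
top sleeve_yellow 0.41 [139.1 224.3] [0.505 0.526] (array([0.4679, 0.4748]), np.float64(-0.0)) 129 143 185 252
top sleeve_yellow 0.35 [206.1 221.4] [0.52 0.29] (array([0.4954, 0.174 ]), np.float64(-0.0)) 188 225 183 257
top sleeve_green 0.56 [244.6 178.5] [0.678 0.158] (array([0.6455, 0.2245]), np.float64(-0.0)) 240 258 169 188
top sleeve_blue 0.43 [255.6 208.4] [0.571 0.116] (array([0.5455, 0.1572]), np.float64(-0.0)) 251 267 200 213
top crucible 0.44 [286.  207.6] [0.576 0.008] (array([0.6108, 0.034 ]), np.float64(-0.0)) 282 294 203 214
top gauge_foot 0.96 [312.4 245.6] [ 0.443 -0.086] (array([0.511 , 0.0012]), np.float64(-0.0)) 299 326 234 261
top core_2 0.67 [261.2 200.7] [0.601 0.096]  255 266 196 207
top core_1 0.67 [261.2 200.7] [0.601 0.096]  
[... 1005 characters left out ...]
 -0.235 ]), np.float64(-0.0)) 247 293 257 306
side core_2 0.68 [258.1 192.1] [0.662 0.181]  253 268 179 198
side core_2 0.39 [214.9 238.2] [0.443 0.097]  176 255 208 272
side core_1 0.68 [258.1 192.1] [0.662 0.181]  253 268 179 198
side core_1 0.39 [214.9 238.2] [0.443 0.097]  176 255 208 272
side core_bin_in 0.97 [215.1 237.6] [0.444 0.098]  176 254 209 272
side pass_tray_in 0.63 [370.7 324. ] [ 0.501 -0.297]  305 439 268 383
side reject_tray_in 0.63 [191.1 196. ] [0.509 0.291]  148 245 172 226
side reject_tray_in 0.6 [260.7 214.6] [0.591 0.095]  247 273 195 227h.py:24: RuntimeWarning: overflow encountered in scalar negative
  m=model(c,parts,(p[0],p[1],z),s);return -(m&M).sum()/(m|M).sum()
```

```bash
sed -i 's/return -(m&M).sum()\/(m|M).sum()/return -float((m\&M).sum())\/float((m|M).sum())/' h.py
cat >> h.py <<'E'
def own(c,uv,rad=22):
    """non-blue blob near uv, by colour"""
    p=cv2.cvtColor(c["pixels"],cv2.COLOR_RGB2HSV).astype(int)
    bench=(abs(p[...,0]-110)<12)&(p[...,1]>190)
    m=(~bench).astype(np.uint8);w=np.zeros_like(m);cv2.circle(w,tuple(int(round(v)) for v in uv),rad,1,-1);m&=w
    n,l,st,ce=cv2.connectedComponentsWithStats(m)
    return l==1+np.argmax(st[1:,4])
BOX=lambda a,b,h:(a/2e3,b/2e3,h/1e3)
def boxfit(c,mask,box,x0,s=4):
    M=cv2.resize(mask.astype(np.uint8),None,fx=s,fy=s,interpolation=0);a,b,h=box
    def f(p):
        t=p[2]*10;co,si=np.cos(t),np.sin(t);m=np.zeros_like(M)
        P=[[p[0]+co*i*a-si*j*b,p[1]+si*i*a+co*j*b,k*h] for i in(-1,1) for j in(-1,1) for k in(0,1)]
        cv2.fillConvexPoly(m,cv2.convexHull(np.round((proj(c,P)+.5)*s).astype(np.int32)),1)
        return -float((m&M).sum())/float((m|M).sum())
    r=minimize(f,[x0[0],x0[1],0],method="Nelder-Mead",options=dict(initial_simplex=np.array([x0[0],x0[1],0])+[[-.01,-.01,.003],[.01,-.008,0],[0,.012,-.004],[0,0,.005]],xatol=2e-4,fatol=1e-5))
    return r.x*[1,1,10],-r.fun
E
python3 - <<'E'
from h import *
BL=SL+[[(r,z+80) for r,z in p] for p in PLUG]
for n in("top","side"):
    c=env.capture(n);cols={}
    for name,parts,xy in(("sleeve_red",SL,(.69,-.145)),("sleeve_yellow",SL,(.575,-.105)),("sleeve_green",SL,(.68,.145)),("sleeve_blue",BL,(.58,.1)),("crucible",CUP,(.57,0)),("gauge_foot",PIN,(.435,-.09))):
        uv=proj(c,[[*xy,.04]])[0];out=[]
        rs=[r for r in env.masks_of(n,name) if np.hypot(*(r["uv"]-uv))<15]
        if rs:
            m=rs[0]["pixels"]
            if name=="sleeve_blue":
                for r in env.masks_of(n,"core_2"):
                    if r["p"]>.5:m=m|r["pixels"]
            o=fit(c,m,parts,xy);out+=["net",np.round(o[0],4),round(o[1],3)]
        o=fit(c,own(c,uv,26 if n=="side" else 17),parts,xy);print(n,name,*out,"own",np.round(o[0],4),round(o[1],3))
    for name,b,xy in(("core_bin_in",BOX(120,150,45),(.44,.1)),("pass_tray_in",BOX(260,120,25),(.52,-.29)),("reject_tray_in",BOX(260,120,25),(.52,.29))):
        uv=proj(c,[[*xy,.02]])[0]
        for r in env.masks_of(n,name):
            if np.hypot(*(r["uv"]-uv))<25: o=boxfit(c,r["pixels"],b,xy);print(n,name,np.round(o[0],4),round(o[1],3))
E
```

```text
top sleeve_red net [ 0.7011 -0.1424] 0.958 own [ 0.6996 -0.1455] 0.833
top sleeve_yellow net [ 0.5838 -0.1064] 0.793 own [ 0.5824 -0.1102] 0.823
top sleeve_green net [0.6809 0.1393] 0.922 own [0.68   0.1412] 0.89
top sleeve_blue net [0.5884 0.1019] 0.388 own [0.5854 0.101 ] 0.818
top crucible net [0.5732 0.002 ] 0.933 own [0.5713 0.0006] 0.798
top gauge_foot net [ 0.4377 -0.0914] 0.962 own [ 0.4378 -0.0931] 0.96
top core_bin_in [0.4421 0.0993 0.0189] 0.957
top pass_tray_in [ 0.5219 -0.292  -0.0205] 0.955
top reject_tray_in [ 0.5282  0.2922 -0.0019] 0.976
side sleeve_red net [ 0.7023 -0.1435] 0.95 own [ 0.6838 -0.1487] 0.508
side sleeve_yellow net [ 0.5843 -0.1075] 0.935 own [ 0.5758 -0.1088] 0.538
side sleeve_green net [0.6859 0.1398] 0.774 own [0.6602 0.1224] 0.355
side sleeve_blue net [0.5939 0.1003] 0.917 own [0.5676 0.0848] 0.464
side crucible net [ 0.5739 -0.0015] 0.89 own [ 0.5554 -0.0239] 0.195
side gauge_foot net [ 0.4392 -0.0936] 0.94 own [ 0.4491 -0.0741] 0.74
side core_bin_in [ 0.4419  0.0958 -0.0012] 0.968
side pass_tray_in [ 0.5229 -0.2933  0.0028] 0.985
side reject_tray_in [0.5293 0.2891 0.0067] 0.974
```

```bash
python3 -c "
from h import *
to(.590,.101,.221,90)"
```

```text
tcp [0.2089 0.6419 0.2226] yawY 72.0 shift/.15 [-3.532 -2.642  0.01 ] roll share -0.401
```

```bash
python3 -m pendant '[[-0.236,-0.176,0,0],[-0.236,-0.176,0,0],[-0.236,-0.176,0,0],[-0.236,-0.176,0,0],[-0.236,-0.176,0,0],[-0.236,-0.176,0,0],[-0.236,-0.176,0,0]]' -1
python3 -m pendant '[[-0.236,-0.176,0,0],[-0.236,-0.176,0,0],[-0.236,-0.176,0,0],[-0.236,-0.176,0,0],[-0.236,-0.176,0,0],[0,0,0,-0.134],[0,0,0,-0.134],[0,0,0,-0.133],[0,0,0,0]]'
python3 -c "
from h import *
to(.590,.101,.221,90)"
```

```text
time: 3.1
eef_pos: [0.3883, 0.3879, 0.2229]
tool_rot: [0.0, 0.157, 0.988, 0.0]
wrist_force: [0.4, 0.7, -0.5]
finger_gap: 0.0869
gripper_force: 0.0
time: 4.0
eef_pos: [0.5149, 0.209, 0.2226]
tool_rot: [0.0, 0.0, 1.0, 0.0]
wrist_force: [-0.3, -0.3, 0.1]
finger_gap: 0.0873
gripper_force: 0.0
tcp [0.5149 0.209  0.2226] yawY 90.0 shift/.15 [-0.501 -0.72   0.011] roll share -0.0
```

```bash
python3 -m pendant '[[-0.167,-0.24,0,0],[-0.167,-0.24,0,0],[-0.167,-0.24,0,0],[0,0,0,0],[0,0,0,0]]'
python3 - <<'E'
from h import *
to(.590,.101,.221,90)
c=env.capture("wrist");cv2.imwrite("pics/w1.png",c["pixels"][:,:,::-1]);print(np.round(c["T"],3).tolist(),c["fx"])
print(np.round(proj(c,[[.59,.101,.122],[.59,.101,0]]),1))
for r in env.masks_of("wrist","core_2"): print(r["p"],r["uv"],ray(c,r["uv"],.11),fit(c,r["pixels"],PLUG,(.59,.101),.08))
for r in env.masks_of("wrist","sleeve_blue"): print(r["p"],r["uv"])
E
```

```text
time: 4.5
eef_pos: [0.5903, 0.1001, 0.2224]
tool_rot: [-0.0, 0.002, 1.0, -0.0]
wrist_force: [-0.4, 0.4, -0.4]
finger_gap: 0.0868
gripper_force: 0.0
tcp [0.5903 0.1001 0.2224] yawY 89.8 shift/.15 [0.002 0.006 0.009] roll share -0.005
[[0.003, -0.961, -0.275, 0.514], [1.0, 0.003, 0.001, 0.101], [-0.001, -0.275, 0.961, 0.384], [0.0, 0.0, 0.0, 1.0]] 309.7691138360313
[[257.9 191.3]
 [257.9 164.3]]
0.97 [259.1, 180.2] [0.58297271 0.10214647 0.11      ] (array([0.58937384, 0.10034453]), np.float64(0.9498243208501157))
0.9 [258.5, 156.1]
```

View pics/w1.png

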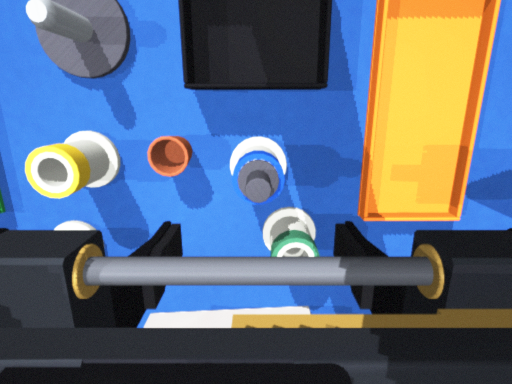

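Wrist view: the plug knob is centred at (258,180) under the gripper, agreeing with the fit (0.589, 0.100). Descending to grip it.

```bash
python3 -m pendant '[[0.007,0,0.2,0],[0,0,0.2,0],[0,0,0.2,0],[0,0,0.18,0],[0,0,0.1,0],[0,0,0,0],[0,0,0,0]]'
python3 -m pendant '[[0,0,0,0],[0,0,0,0],[0,0,0,0],[0,0,0,0],[0,0,0,0],[0,0,0,0],[0,0,0,0],[0,0,0,0]]' 1
python3 -m pendant '[[0,0,-0.1,0],[0,0,-0.15,0],[0,0,-0.2,0],[0,0,-0.2,0],[0,0,-0.1,0],[0,0,0,0],[0,0,0,0]]'
python3 -c "
from h import *
to(.442,.0975,.165,90)"
```

```text
time: 5.35
eef_pos: [0.5894, 0.1018, 0.0913]
tool_rot: [0.001, -0.0, 1.0, 0.0]
wrist_force: [0.0, -0.1, -0.7]
finger_gap: 0.087
gripper_force: 0.0
time: 6.15
eef_pos: [0.5889, 0.1011, 0.0905]
tool_rot: [-0.0, -0.0, 1.0, 0.0]
wrist_force: [0.2, 0.2, 0.4]
finger_gap: 0.0307
gripper_force: 0.0
time: 6.85
eef_pos: [0.5885, 0.101, 0.2031]
tool_rot: [-0.0, -0.0, 1.0, 0.0]
wrist_force: [0.4, 0.6, -2.0]
finger_gap: 0.0235
gripper_force: 30.0
tcp [0.5885 0.101  0.2031] yawY 90.0 shift/.15 [ 0.977 -0.024  0.254] roll share 0.0
```

```bash
python3 -m pendant '[[0.2,0,0,0],[0.2,0,0,0],[0.2,0,0,0],[0.2,-0.024,0,0],[0.177,0,0,0],[0,0,0,0],[0,0,0.2,0],[0,0,0.2,0],[0,0,0.15,0],[0,0,0,0]]'
python3 - <<'E'
from h import *
c=env.capture("side");cv2.imwrite("pics/s1.png",cv2.resize(c["pixels"][100:300,100:330,::-1],None,fx=3,fy=3))
to(.442,.0975,.05)
E
```

```text
time: 7.85
eef_pos: [0.4398, 0.0966, 0.1172]
tool_rot: [-0.004, -0.0, 1.0, -0.001]
wrist_force: [0.5, -0.2, -1.3]
finger_gap: 0.0233
gripper_force: 30.0
tcp [0.4413 0.097  0.119 ] yawY 90.0 shift/.15 [-0.007  0.004  0.46 ]
```

View pics/s1.png

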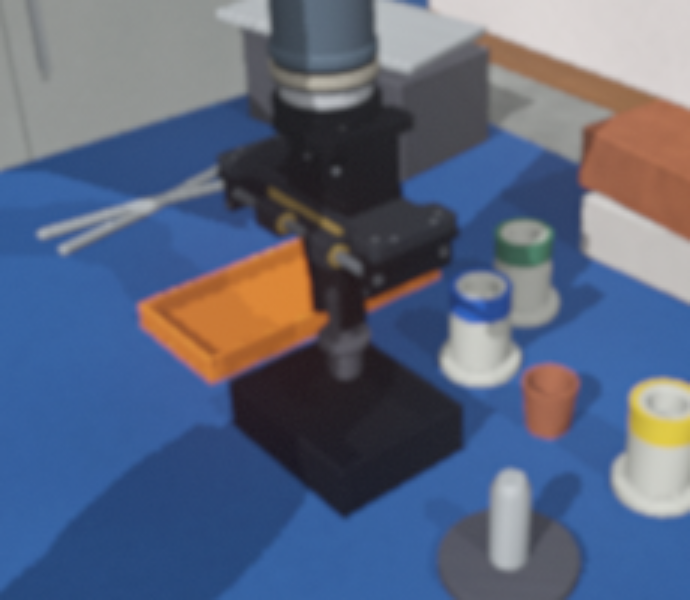

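The plug hangs straight in the fingers (crop 345,355), above the bin. I'll lower it until it touches.

```bash
python3 -m pendant '[[0,0,0.13,0],[0,0,0.13,0],[0,0,0.06,0],[0,0,0.03,0],[0,0,0.03,0],[0,0,0,0]]'
python3 -m pendant '[[0,0,0.03,0],[0,0,0,0]]'
```

```text
time: 8.5
eef_pos: [0.4427, 0.0976, 0.0637]
tool_rot: [0.0, -0.0, 1.0, 0.0]
wrist_force: [0.3, 0.1, -1.2]
finger_gap: 0.0228
gripper_force: 30.0
time: 8.7
eef_pos: [0.4423, 0.0975, 0.059]
tool_rot: [-0.0, -0.0, 1.0, 0.0]
wrist_force: [-1.1, -0.2, -1.0]
finger_gap: 0.0232
gripper_force: 30.0
```

```bash
python3 -m pendant '[[0,0,0.03,0],[0,0,0,0]]'
python3 -m pendant '[[0,0,0.027,0],[0,0,0,0]]'
```

```text
time: 8.9
eef_pos: [0.4439, 0.0975, 0.056]
tool_rot: [0.001, 0.0, 1.0, 0.0]
wrist_force: [-1.2, -0.7, 12.3]
finger_gap: 0.0231
gripper_force: 30.0
time: 9.1
eef_pos: [0.4461, 0.0978, 0.0538]
tool_rot: [0.004, 0.0, 1.0, 0.001]
wrist_force: [-2.6, -3.0, 26.1]
finger_gap: 0.0232
gripper_force: 30.0
```

Contact, so the plug is on the bin floor. Releasing.

```bash
python3 -m pendant '[[0,0,-0.015,0],[0,0,0,0],[0,0,0,0],[0,0,0,0],[0,0,0,0],[0,0,0,0],[0,0,0,0],[0,0,0,0]]' -1
python3 -m pendant '[[0,0,-0.15,0],[0,0,-0.25,0],[0,0,-0.25,0],[0,0,-0.25,0],[0,0,-0.1,0],[0,0,0,0]]'
python3 - <<'E'
from h import *
to(.7015,-.143,.2,90)
c=env.capture("side")
for r in env.masks_of("side","core_2"): print(r["p"],r["uv"],np.round(proj(c,[[.442,.0975,.04]]),1))
for n in("sleeve_red","sleeve_green","sleeve_yellow"):
  for r in env.masks_of("side",n): print(n,r["p"],np.round(r["uv"],1))
E
```

```text
time: 9.9
eef_pos: [0.4423, 0.0975, 0.0526]
tool_rot: [-0.0, -0.0, 1.0, 0.0]
wrist_force: [-0.0, -0.4, 1.4]
finger_gap: 0.0794
gripper_force: 0.0
time: 10.5
eef_pos: [0.4439, 0.098, 0.2051]
tool_rot: [0.003, -0.0, 1.0, 0.001]
wrist_force: [0.4, 0.1, -0.3]
finger_gap: 0.0869
gripper_force: 0.0
tcp [0.4439 0.098  0.2051] yawY 90.0 shift/.15 [-1.717 -1.607  0.04 ] roll share 0.0
0.79 [216.0, 231.9] [[214.1 231.5]]
0.72 [142.6, 171.9] [[214.1 231.5]]
sleeve_red 0.77 [362.7 239.7]
sleeve_red 0.71 [430.8 253.3]
sleeve_green 0.9 [277.  189.8]
sleeve_yellow 0.79 [320.2 252.4]
```

```bash
python3 -m pendant '[[-0.215,-0.2,0,0],[-0.215,-0.2,0,0],[-0.215,-0.2,0,0],[-0.215,-0.2,0,0],[-0.215,-0.2,0,0],[-0.215,-0.2,0,0],[-0.215,-0.2,0,0],[-0.215,-0.2,0,0],[0,0,0,0],[0,0,0,0]]'
python3 - <<'E'
from h import *
c=env.capture("wrist")
for r in env.masks_of("wrist","sleeve_red"):
  o=fit(c,r["pixels"],SL,(.7015,-.143));print(r["p"],r["uv"],o,np.round(proj(c,[[.7015,-.143,.04]]),1)); break
x,y=.7015,-.143
to(x,y,.042,90)
E
```

```text
time: 11.75
eef_pos: [0.6998, -0.1434, 0.2001]
tool_rot: [-0.002, 0.001, 1.0, 0.0]
wrist_force: [-1.1, 0.8, -0.1]
finger_gap: 0.0872
gripper_force: 0.0
0.97 [258.0, 177.7] (array([ 0.69890386, -0.14335852]), np.float64(0.920462953176197)) [[257.3 178.1]]
tcp [ 0.6995 -0.1412  0.2014] yawY 90.1 shift/.15 [-0.016 -0.014  1.062] roll share 0.001
```

```bash
python3 -m pendant '[[0,-0.01,0.25,0],[0,0,0.25,0],[0,0,0.25,0],[0,0,0.2,0],[0,0,0.09,0],[0,0,0.02,0],[0,0,0,0],[0,0,0,0]]'
python3 -m pendant '[[0,0,0,0],[0,0,0,0],[0,0,0,0],[0,0,0,0],[0,0,0,0],[0,0,0,0],[0,0,0,0],[0,0,0,0],[0,0,0,0]]' 1
python3 -m pendant '[[0,0,-0.03,0],[0,0,-0.07,0],[0,0,-0.2,0],[0,0,-0.2,0],[0,0,-0.2,0],[0,0,-0.2,0],[0,0,-0.05,0],[0,0,0,0],[0,0,0,0]]'
python3 - <<'E'
from h import *
to(.4385,-.0925,.15,90)
E
```

```text
time: 12.65
eef_pos: [0.7017, -0.1441, 0.0459]
tool_rot: [0.002, -0.0, 1.0, -0.0]
wrist_force: [0.5, 0.0, 0.6]
finger_gap: 0.0865
gripper_force: 0.0
time: 13.55
eef_pos: [0.7004, -0.1439, 0.0437]
tool_rot: [-0.0, -0.0, 1.0, 0.0]
wrist_force: [-0.1, -0.4, -0.3]
finger_gap: 0.0518
gripper_force: 30.0
time: 14.45
eef_pos: [0.6993, -0.1436, 0.1845]
tool_rot: [-0.001, -0.0, 1.0, 0.0]
wrist_force: [0.2, -0.1, -3.1]
finger_gap: 0.0518
gripper_force: 30.0
tcp [ 0.6993 -0.1436  0.1845] yawY 90.0 shift/.15 [1.738 0.341 0.235] roll share 0.0
```

```bash
python3 -m pendant '[[0.2,0.04,0,0],[0.3,0.06,0,0],[0.3,0.06,0,0],[0.3,0.06,0,0],[0.3,0.06,0,0],[0.2,0.04,0,0],[0.138,0.021,0,0],[0,0,0,0],[0,0,0,0],[0,0,0,0]]'
python3 - <<'E'
from h import *
to(.4385,-.0925,.15,90)
s=env.sense();p=s["eef_pos"]
for n in("side","top","wrist"):
    c=env.capture(n);cv2.imwrite(f"pics/p_{n}.png",c["pixels"][:,:,::-1])
    for r in env.masks_of(n,"sleeve_red")[:2]: print(n,r["p"],np.round(r["uv"],1),*[np.round(v,4) for v in fit(c,r["pixels"],SL,(p[0],p[1]),p[2]-.0437)])
    for r in env.masks_of(n,"gauge_foot")[:2]: print(n,"pin",r["p"],np.round(r["uv"],1),np.round(proj(c,[[.4385,-.0925,.03]]),1))
E
```

```text
time: 15.45
eef_pos: [0.4403, -0.0929, 0.1857]
tool_rot: [-0.0, -0.0, 1.0, -0.0]
wrist_force: [-0.1, -0.7, -3.6]
finger_gap: 0.0518
gripper_force: 30.0
tcp [ 0.4403 -0.0929  0.1857] yawY 90.0 shift/.15 [0.012 0.003 0.238] roll share 0.0
side 0.91 [429.7 254.6] [ 0.4303 -0.1029] 0.0
side 0.89 [268.5 226.9] [ 0.4434 -0.0927] 0.7411
side pin 0.65 [269.8 288.2] [[269.1 277.7]]
top 0.81 [366.1 161.7] [ 0.4303 -0.1029] 0.0
top 0.18 [262.3 241.8] [ 0.4303 -0.1029] 0.0
top pin 0.43 [313.1 261.2] [[313.8 247.1]]
wrist 0.93 [258.9 224.3] [ 0.4383 -0.0922] 0.7417
wrist pin 0.63 [258.4 151.1] [[257.4 175.5]]
```

```bash
python3 -c "
import cv2,numpy as np
a=cv2.imread('pics/p_side.png')[150:330,190:390];b=cv2.imread('pics/p_wrist.png')[0:384:,:]
a=cv2.resize(a,(427,384));cv2.imwrite('pics/p.png',cv2.resize(np.hstack([a,b[:, :400]]),(800,371)))"
```

```text
(no output)
```

View pics/p.png

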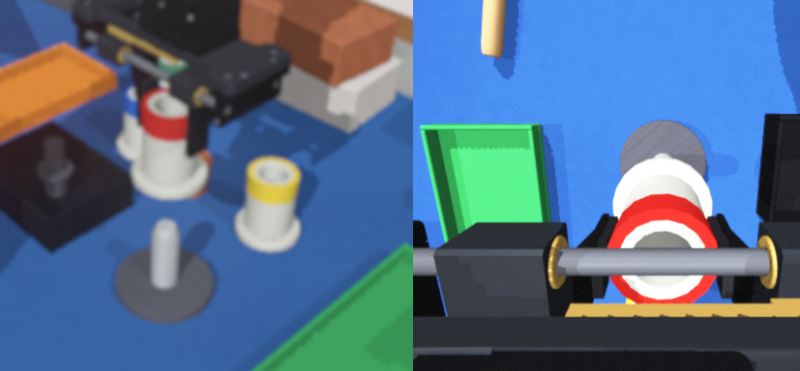

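Side view (left): the red sleeve hangs upright behind and above the pin tip. The plug stands in the bin. Wrist view (right): the plate is centred below. Lowering carefully.

```bash
python3 -m pendant '[[0.012,0.003,0.15,0],[0,0,0.15,0],[0,0,0.05,0],[0,0,0,0]]'
python3 -m pendant '[[0,0,0.04,0],[0,0,0.04,0],[0,0,0,0],[0,0,0,0]]'
python3 -m pendant '[[0,0,0.03,0],[0,0,0,0],[0,0,0,0]]'
```

```text
time: 16.3
eef_pos: [0.4372, -0.0923, 0.133]
tool_rot: [-0.001, -0.0, 1.0, 0.0]
wrist_force: [-0.3, -0.0, -2.3]
finger_gap: 0.0519
gripper_force: 30.0
time: 16.7
eef_pos: [0.438, -0.0925, 0.1219]
tool_rot: [0.0, -0.0, 1.0, 0.0]
wrist_force: [0.7, -0.3, -1.9]
finger_gap: 0.0522
gripper_force: 30.0
time: 17.0
eef_pos: [0.4379, -0.0924, 0.1172]
tool_rot: [-0.0, -0.0, 1.0, 0.0]
wrist_force: [0.1, 0.1, -2.5]
finger_gap: 0.0519
gripper_force: 30.0
```

```bash
python3 -m pendant '[[0,0,0.05,0],[0,0,0.05,0],[0,0,0,0]]'
python3 -m pendant '[[0,0,0.05,0],[0,0,0.05,0],[0,0,0,0]]'
python3 -m pendant '[[0,0,0.05,0],[0,0,0.05,0],[0,0,0,0]]'
```

```text
time: 17.3
eef_pos: [0.4373, -0.0923, 0.1011]
tool_rot: [-0.001, -0.0, 1.0, 0.0]
wrist_force: [0.3, -0.8, -2.5]
finger_gap: 0.0517
gripper_force: 30.0
time: 17.6
eef_pos: [0.4373, -0.0923, 0.0861]
tool_rot: [-0.001, -0.0, 1.0, 0.0]
wrist_force: [-0.2, -0.7, -1.6]
finger_gap: 0.0515
gripper_force: 30.0
time: 17.9
eef_pos: [0.4374, -0.0923, 0.0712]
tool_rot: [-0.001, -0.0, 1.0, 0.0]
wrist_force: [0.3, 0.5, -2.8]
finger_gap: 0.0514
gripper_force: 30.0
```

```bash
python3 -m pendant '[[0,0,0.05,0],[0,0,0.03,0],[0,0,0,0],[0,0,0,0]]'
python3 -m pendant '[[0,0,0.015,0],[0,0,0,0],[0,0,0,0]]'
python3 -m pendant '[[0,0,0.01,0],[0,0,0,0],[0,0,0,0]]'
```

```text
time: 18.3
eef_pos: [0.4378, -0.0924, 0.0601]
tool_rot: [-0.0, -0.0, 1.0, 0.0]
wrist_force: [-1.0, 0.1, -2.3]
finger_gap: 0.0516
gripper_force: 30.0
time: 18.6
eef_pos: [0.4379, -0.0924, 0.058]
tool_rot: [0.0, -0.0, 1.0, 0.0]
wrist_force: [-0.5, -0.2, -2.3]
finger_gap: 0.0518
gripper_force: 30.0
time: 18.9
eef_pos: [0.4378, -0.0924, 0.0564]
tool_rot: [-0.0, -0.0, 1.0, 0.0]
wrist_force: [-0.2, -0.6, -3.1]
finger_gap: 0.0516
gripper_force: 30.0
```

```bash
python3 -m pendant '[[0,0,0.012,0],[0,0,0,0],[0,0,0,0],[0,0,0,0]]'
python3 -m pendant '[[0,0,-0.06,0],[0,0,-0.13,0],[0,0,-0.2,0],[0,0,-0.2,0],[0,0,-0.11,0],[0,0,0,0]]'
python3 -m pendant '[[-0.12,-0.16,0,0],[-0.17,-0.24,0,0],[-0.17,-0.24,0,0],[-0.17,-0.24,0,0],[-0.17,-0.24,0,0],[-0.165,-0.21,0,0],[0,0,0,0],[0,0,0,0]]'
python3 - <<'E'
from h import *
to(.5825,-.2925,.051,90)
E
```

```text
time: 19.3
eef_pos: [0.4383, -0.0924, 0.0556]
tool_rot: [0.0, -0.0, 1.0, 0.0]
wrist_force: [-2.0, 0.5, 7.3]
finger_gap: 0.0519
gripper_force: 30.0
time: 19.9
eef_pos: [0.4397, -0.0927, 0.1621]
tool_rot: [0.003, -0.0, 1.0, -0.0]
wrist_force: [0.6, -0.0, -3.0]
finger_gap: 0.0518
gripper_force: 30.0
time: 20.7
eef_pos: [0.5816, -0.2921, 0.1573]
tool_rot: [-0.002, 0.001, 1.0, 0.001]
wrist_force: [-0.7, 0.4, -1.9]
finger_gap: 0.0521
gripper_force: 30.0
tcp [ 0.5816 -0.2921  0.1573] yawY 89.9 shift/.15 [-0.009 -0.004  0.709] roll share -0.002
```

Red reached the plate (contact at 0.0556), so it passes. Placing it in the green tray.

```bash
python3 -m pendant '[[-0.005,0,0.2,0],[0,0,0.2,0],[0,0,0.2,0],[0,0,0.07,0],[0,0,0.03,0],[0,0,0,0],[0,0,0,0]]'
python3 -m pendant '[[0,0,0.012,0],[0,0,0.008,0],[0,0,0,0],[0,0,0,0]]'
```

```text
time: 21.4
eef_pos: [0.5844, -0.2922, 0.0562]
tool_rot: [0.001, -0.0, 1.0, -0.0]
wrist_force: [0.2, 0.3, -3.2]
finger_gap: 0.0518
gripper_force: 30.0
time: 21.8
eef_pos: [0.5835, -0.2919, 0.0518]
tool_rot: [0.0, -0.0, 1.0, -0.0]
wrist_force: [0.5, 0.3, -2.9]
finger_gap: 0.0519
gripper_force: 30.0
```

```bash
python3 -m pendant '[[0,0,0.012,0],[0,0,0.008,0],[0,0,0,0],[0,0,0,0]]'
python3 -m pendant '[[0,0,0,0],[0,0,0,0],[0,0,0,0],[0,0,0,0],[0,0,0,0],[0,0,0,0],[0,0,0,0]]' -1
python3 -m pendant '[[0,0,-0.1,0],[0,0,-0.2,0],[0,0,-0.3,0],[0,0,-0.3,0],[0,0,-0.1,0],[0,0,0,0]]'
python3 - <<'E'
from h import *
to(.584,-.1065,.2,90)
for n in("side",):
    c=env.capture(n)
    for nm in("sleeve_red","sleeve_yellow","sleeve_green"):
        for r in env.masks_of(n,nm)[:2]: print(nm,r["p"],np.round(r["uv"],1),*[np.round(v,4) for v in fit(c,r["pixels"],SL,ray(c,r["uv"],.04)[:2])])
E
```

```text
time: 22.2
eef_pos: [0.5835, -0.2919, 0.0487]
tool_rot: [0.0, -0.0, 1.0, 0.0]
wrist_force: [-0.4, 0.1, -1.6]
finger_gap: 0.0518
gripper_force: 30.0
time: 22.9
eef_pos: [0.5835, -0.2919, 0.0486]
tool_rot: [0.0, -0.0, 1.0, 0.0]
wrist_force: [-0.0, -0.1, 0.3]
finger_gap: 0.0866
gripper_force: 0.0
time: 23.5
eef_pos: [0.585, -0.2929, 0.2028]
tool_rot: [0.003, -0.0, 1.0, -0.001]
wrist_force: [-0.7, 0.2, -0.1]
finger_gap: 0.0869
gripper_force: 0.0
tcp [ 0.585  -0.2929  0.2028] yawY 90.0 shift/.15 [0.007 1.243 0.015] roll share -0.0
sleeve_red 0.84 [391.9 294.9] [ 0.5891 -0.29  ] 0.9578
sleeve_red 0.77 [430.3 255.1] [ 0.756  -0.2799] 0.9106
sleeve_yellow 0.74 [323.5 250.7] [ 0.5848 -0.1079] 0.9528
sleeve_green 0.78 [287.  187.5] [0.7207 0.1326] 0.942
```

Red is standing in the tray. The green sleeve has been knocked to about (0.72, 0.133), so I'll re-measure it later. Yellow next.

```bash
python3 -m pendant '[[0,0.25,0,0],[0,0.25,0,0],[0,0.25,0,0],[0,0.25,0,0],[0.007,0.243,0,0],[0,0,0,0],[0,0,0,0]]'
python3 - <<'E'
from h import *
c=env.capture("wrist")
for r in env.masks_of("wrist","sleeve_yellow")[:1]: print(r["p"],fit(c,r["pixels"],SL,(.584,-.1065)))
to(.584,-.107,.0435,90)
E
```

```text
time: 24.4
eef_pos: [0.5816, -0.1043, 0.1971]
tool_rot: [-0.002, -0.001, 1.0, 0.0]
wrist_force: [-0.7, -1.2, 0.0]
finger_gap: 0.0869
gripper_force: 0.0
0.84 (array([ 0.58225406, -0.10689391]), np.float64(0.9233221302103184))
tcp [ 0.5817 -0.1068  0.1977] yawY 89.9 shift/.15 [-1.700e-02 -1.000e-03  1.028e+00] roll share -0.002
```

```bash
python3 -m pendant '[[-0.008,0,0.25,0],[0,0,0.25,0],[0,0,0.25,0],[0,0,0.18,0],[0,0,0.08,0],[0,0,0.02,0],[0,0,0,0],[0,0,0,0]]'
python3 -m pendant '[[0,0,0,0],[0,0,0,0],[0,0,0,0],[0,0,0,0],[0,0,0,0],[0,0,0,0],[0,0,0,0],[0,0,0,0],[0,0,0,0]]' 1
python3 -m pendant '[[0,0,-0.03,0],[0,0,-0.07,0],[0,0,-0.2,0],[0,0,-0.2,0],[0,0,-0.2,0],[0,0,-0.1,0],[0,0,0,0],[0,0,0,0]]'
python3 - <<'E'
from h import *
to(.438,-.0925,.132,90)
E
```

```text
time: 25.3
eef_pos: [0.5847, -0.106, 0.0456]
tool_rot: [0.001, 0.0, 1.0, -0.0]
wrist_force: [0.3, 0.0, 0.7]
finger_gap: 0.0871
gripper_force: 0.0
time: 26.2
eef_pos: [0.5837, -0.1057, 0.0443]
tool_rot: [0.0, -0.0, 1.0, -0.0]
wrist_force: [-0.0, -1.1, 1.2]
finger_gap: 0.0514
gripper_force: 30.0
time: 27.0
eef_pos: [0.583, -0.1051, 0.164]
tool_rot: [-0.0, -0.0, 1.0, 0.0]
wrist_force: [-0.7, 0.1, -3.7]
finger_gap: 0.0515
gripper_force: 30.0
tcp [ 0.583  -0.1051  0.164 ] yawY 90.0 shift/.15 [0.967 0.084 0.214] roll share 0.001
```

```bash
python3 -m pendant '[[0.15,0.02,0,0],[0.25,0.02,0,0],[0.25,0.02,0,0],[0.2,0.014,0,0],[0.117,0.01,0,0],[0,0,0,0],[0,0,0.1,0],[0,0,0.1,0],[0,0,0,0],[0,0,0,0]]'
python3 -m pendant '[[0,0,0.04,0],[0,0,0.04,0],[0,0,0.03,0],[0,0,0,0],[0,0,0,0]]'
```

```text
time: 28.0
eef_pos: [0.4388, -0.0929, 0.1337]
tool_rot: [-0.001, -0.0, 1.0, -0.0]
wrist_force: [0.0, -1.1, -2.1]
finger_gap: 0.0513
gripper_force: 30.0
time: 28.5
eef_pos: [0.4385, -0.0929, 0.1176]
tool_rot: [-0.0, -0.0, 1.0, 0.0]
wrist_force: [0.0, -0.4, -1.6]
finger_gap: 0.0516
gripper_force: 30.0
```

```bash
python3 -m pendant '[[0,0,0.05,0],[0,0,0.05,0],[0,0,0.05,0],[0,0,0,0]]'
python3 -m pendant '[[0,0,0.05,0],[0,0,0.05,0],[0,0,0,0]]'
python3 -m pendant '[[0,0,0.05,0],[0,0,0.05,0],[0,0,0.03,0],[0,0,0,0],[0,0,0,0]]'
```

```text
time: 28.9
eef_pos: [0.4375, -0.0927, 0.0939]
tool_rot: [-0.001, -0.0, 1.0, 0.0]
wrist_force: [-0.4, 0.0, -2.3]
finger_gap: 0.0517
gripper_force: 30.0
time: 29.2
eef_pos: [0.4376, -0.0927, 0.0791]
tool_rot: [-0.001, -0.0, 1.0, 0.0]
wrist_force: [-0.3, 1.0, -2.6]
finger_gap: 0.0513
gripper_force: 30.0
time: 29.7
eef_pos: [0.4385, -0.0929, 0.0606]
tool_rot: [-0.0, -0.0, 1.0, 0.0]
wrist_force: [-0.5, 0.6, -2.5]
finger_gap: 0.0514
gripper_force: 30.0
```

```bash
python3 -m pendant '[[0,0,0.015,0],[0,0,0.01,0],[0,0,0,0],[0,0,0,0],[0,0,0,0]]'
python3 -m pendant '[[0,0,0.01,0],[0,0,0,0],[0,0,0,0],[0,0,0,0]]'
```

```text
time: 30.2
eef_pos: [0.4386, -0.0928, 0.057]
tool_rot: [0.0, -0.0, 1.0, 0.0]
wrist_force: [-0.9, 0.5, -2.0]
finger_gap: 0.0511
gripper_force: 30.0
time: 30.6
eef_pos: [0.4388, -0.0929, 0.0562]
tool_rot: [0.0, -0.0, 1.0, 0.0]
wrist_force: [-1.9, 0.2, 6.5]
finger_gap: 0.0513
gripper_force: 30.0
```

Yellow is on the plate, so it also passes. On to the green tray.

```bash
python3 -m pendant '[[0,0,-0.06,0],[0,0,-0.13,0],[0,0,-0.2,0],[0,0,-0.2,0],[0,0,-0.1,0],[0,0,0,0]]'
python3 -m pendant '[[-0.02,-0.161,0,0],[-0.03,-0.24,0,0],[-0.03,-0.24,0,0],[-0.03,-0.24,0,0],[-0.03,-0.24,0,0],[-0.02,-0.21,0,0],[0,0,0,0],[0,0,0,0]]'
python3 -m pendant '[[0,0,0.2,0],[0,0,0.2,0],[0,0,0.2,0],[0,0,0.06,0],[0,0,0.03,0],[0,0,0,0],[0,0,0,0]]'
python3 - <<'E'
from h import *
to(.4625,-.2925,.0495,90)
E
```

```text
time: 31.2
eef_pos: [0.4402, -0.0931, 0.1613]
tool_rot: [0.003, -0.0, 1.0, 0.0]
wrist_force: [0.4, -0.2, -2.5]
finger_gap: 0.0512
gripper_force: 30.0
time: 32.0
eef_pos: [0.4615, -0.2925, 0.1575]
tool_rot: [-0.001, 0.001, 1.0, 0.001]
wrist_force: [-0.0, -0.2, -2.8]
finger_gap: 0.0513
gripper_force: 30.0
time: 32.7
eef_pos: [0.4635, -0.2928, 0.0566]
tool_rot: [0.001, -0.0, 1.0, -0.0]
wrist_force: [0.3, -0.1, -1.5]
finger_gap: 0.0516
gripper_force: 30.0
tcp [ 0.4635 -0.2928  0.0566] yawY 90.0 shift/.15 [0.007 0.002 0.047] roll share 0.001
```

```bash
python3 -m pendant '[[0,0,0.015,0],[0,0,0.015,0],[0,0,0.012,0],[0,0,0,0],[0,0,0,0]]'
python3 -m pendant '[[0,0,0,0],[0,0,0,0],[0,0,0,0],[0,0,0,0],[0,0,0,0],[0,0,0,0],[0,0,0,0]]' -1
python3 -m pendant '[[0,0,-0.1,0],[0,0,-0.2,0],[0,0,-0.3,0],[0,0,-0.3,0],[0,0,-0.1,0],[0,0,0,0]]'
python3 - <<'E'
from h import *
for n in("side","top"):
    c=env.capture(n)
    for nm in("sleeve_red","sleeve_yellow","sleeve_green"):
        for r in env.masks_of(n,nm)[:2]: 
            if r["p"]>.4: print(n,nm,r["p"],np.round(r["uv"],1),*[np.round(v,4) for v in fit(c,r["pixels"],SL,ray(c,r["uv"],.04)[:2])])
to(.720,.133,.2,90)
E
```

```text
time: 33.2
eef_pos: [0.4627, -0.2925, 0.0493]
tool_rot: [0.0, -0.0, 1.0, 0.0]
wrist_force: [0.3, 0.2, 0.6]
finger_gap: 0.0512
gripper_force: 30.0
time: 33.9
eef_pos: [0.4625, -0.2925, 0.0491]
tool_rot: [-0.0, -0.0, 1.0, 0.0]
wrist_force: [0.5, -0.3, 0.6]
finger_gap: 0.0864
gripper_force: 0.0
time: 34.5
eef_pos: [0.464, -0.2935, 0.202]
tool_rot: [0.003, -0.0, 1.0, -0.001]
wrist_force: [0.4, -0.6, 0.4]
finger_gap: 0.0868
gripper_force: 0.0
side sleeve_red 0.59 [393.  297.3] [ 0.5885 -0.2904] 0.8985
side sleeve_red 0.55 [429.5 263.4] [ 0.7528 -0.2828] 0.4968
side sleeve_yellow 0.72 [358.  330.2] [ 0.4677 -0.2909] 0.9723
side sleeve_green 0.72 [288.8 184.5] [0.7229 0.1342] 0.9314
side sleeve_green 0.51 [214.5 232. ] [0.4674 0.1184] 0.3978
top sleeve_red 0.82 [363.2 159.5] [ 0.7552 -0.2786] 0.9403
top sleeve_red 0.77 [367.1 207.5] [ 0.5851 -0.293 ] 0.9587
top sleeve_yellow 0.63 [364.  243.4] [ 0.4659 -0.2645] 0.2879
top sleeve_green 0.86 [250.7 165.7] [0.7189 0.135 ] 0.8981
tcp [ 0.462  -0.2923  0.198 ] yawY 90.0 shift/.15 [-1.72   2.835 -0.015] roll share 0.0
```

```bash
python3 -m pendant '[[-0.1,0.18,0,0],[-0.145,0.24,0,0],[-0.145,0.24,0,0],[-0.145,0.24,0,0],[-0.145,0.24,0,0],[-0.145,0.24,0,0],[-0.145,0.24,0,0],[-0.145,0.24,0,0]]'
python3 -m pendant '[[-0.145,0.24,0,0],[-0.145,0.24,0,0],[-0.145,0.24,0,0],[-0.135,0.18,0,0],[-0.1,0.12,0,0],[0,0,0,0],[0,0,0,0]]'
python3 - <<'E'
from h import *
c=env.capture("top")
for z in(0,.05,.1): print(z,ray(c,(275,150),z)[:2],ray(c,(240,142),z)[:2])
c=env.capture("wrist")
for r in env.masks_of("wrist","sleeve_green")[:1]: print(r["p"],fit(c,r["pixels"],SL,(.72,.1345)))
cv2.imwrite("pics/w3.png",c["pixels"][:,:,::-1])
to(.72,.1345,.0435,90)
E
```

```text
time: 35.7
eef_pos: [0.6303, -0.012, 0.1985]
tool_rot: [-0.0, -0.0, 1.0, -0.0]
wrist_force: [-0.1, -1.1, 0.1]
finger_gap: 0.0869
gripper_force: 0.0
time: 36.4
eef_pos: [0.7298, 0.1393, 0.1978]
tool_rot: [-0.001, -0.0, 1.0, -0.001]
wrist_force: [-0.4, -0.6, -0.0]
finger_gap: 0.0873
gripper_force: 0.0
0 [0.79745214 0.04702088] [0.82543749 0.17930424]
0.05 [0.78351327 0.05033546] [0.81046267 0.17772199]
0.1 [0.7695744  0.05365004] [0.79548784 0.17613974]
0.75 (array([0.71809441, 0.13394224]), np.float64(0.9155310048658851))
tcp [0.7298 0.1375 0.1991] yawY 89.9 shift/.15 [ 0.065 -0.019  1.037] roll share -0.003
```

View pics/w3.png

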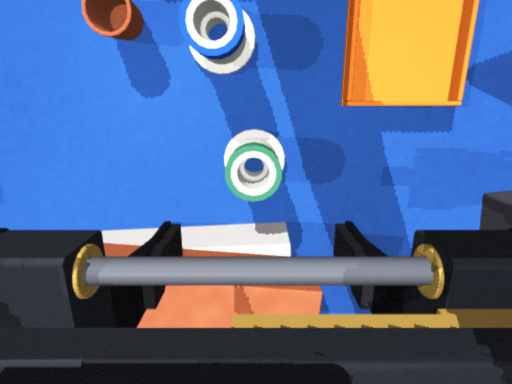

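Wrist view: green sleeve at (254,170), confirming about (0.719, 0.134). The brick stack's near edge (row 228) is at x≈0.79, clear of the 0.757 reached by the gripper body. Gripping green.

```bash
python3 -m pendant '[[0.07,-0.02,0.1,0],[0,0,0.25,0],[0,0,0.25,0],[0,0,0.25,0],[0,0,0.12,0],[0,0,0.06,0],[0,0,0,0],[0,0,0,0]]'
python3 -m pendant '[[0,0,0,0],[0,0,0,0],[0,0,0,0],[0,0,0,0],[0,0,0,0],[0,0,0,0],[0,0,0,0],[0,0,0,0],[0,0,0,0]]' 1
python3 -m pendant '[[0,0,-0.03,0],[0,0,-0.07,0],[0,0,-0.2,0],[0,0,-0.2,0],[0,0,-0.2,0],[0,0,-0.1,0],[0,0,0,0],[0,0,0,0]]'
python3 - <<'E'
from h import *
to(.438,-.0925,.132,90)
E
```

```text
time: 37.35
eef_pos: [0.7211, 0.1364, 0.0466]
tool_rot: [0.002, 0.0, 1.0, 0.0]
wrist_force: [-0.1, 0.8, -0.0]
finger_gap: 0.0873
gripper_force: 0.0
time: 38.25
eef_pos: [0.7198, 0.1355, 0.0448]
tool_rot: [-0.0, 0.0, 1.0, -0.001]
wrist_force: [-1.3, -3.0, 2.9]
finger_gap: 0.0513
gripper_force: 30.0
time: 39.05
eef_pos: [0.7188, 0.1369, 0.1634]
tool_rot: [-0.001, -0.0, 1.0, 0.0]
wrist_force: [-0.2, 0.4, -4.3]
finger_gap: 0.0514
gripper_force: 30.0
tcp [0.7188 0.1369 0.1634] yawY 90.0 shift/.15 [ 1.872 -1.528  0.213] roll share 0.001
```

```bash
python3 -m pendant '[[0.1,-0.08,0,0],[0.23,-0.19,0,0],[0.23,-0.19,0,0],[0.23,-0.19,0,0],[0.23,-0.19,0,0],[0.23,-0.19,0,0],[0.23,-0.19,0,0],[0.23,-0.19,0,0],[0.16,-0.118,0,0],[0,0,0,0]]'
python3 -m pendant '[[0,0,0,0],[0,0,0.1,0],[0,0,0.1,0],[0,0,0,0],[0,0,0,0]]'
python3 - <<'E'
from h import *
to(.438,-.0925,.132,90)
E
```

```text
time: 40.05
eef_pos: [0.4336, -0.0952, 0.1628]
tool_rot: [-0.003, 0.003, 1.0, 0.0]
wrist_force: [0.5, -0.2, -3.7]
finger_gap: 0.0513
gripper_force: 30.0
time: 40.55
eef_pos: [0.4397, -0.092, 0.1342]
tool_rot: [-0.001, -0.001, 1.0, -0.0]
wrist_force: [-0.5, -0.3, -3.2]
finger_gap: 0.0515
gripper_force: 30.0
tcp [ 0.4397 -0.092   0.1342] yawY 90.1 shift/.15 [ 0.012 -0.003  0.015] roll share 0.002
```

```bash
python3 -m pendant '[[0.009,-0.003,0.04,0],[0,0,0.04,0],[0,0,0.03,0],[0,0,0,0],[0,0,0,0]]'
python3 -m pendant '[[0,0,0.05,0],[0,0,0.05,0],[0,0,0.02,0],[0,0,0,0],[0,0,0,0]]'
python3 -m pendant '[[0,0,0.03,0],[0,0,0.02,0],[0,0,0,0],[0,0,0,0]]'
```

```text
time: 41.05
eef_pos: [0.4379, -0.0932, 0.1181]
tool_rot: [-0.0, -0.0, 1.0, 0.0]
wrist_force: [0.0, -0.0, -3.6]
finger_gap: 0.0514
gripper_force: 30.0
time: 41.55
eef_pos: [0.4379, -0.0932, 0.1]
tool_rot: [-0.0, -0.0, 1.0, 0.0]
wrist_force: [0.2, 0.7, -4.3]
finger_gap: 0.0513
gripper_force: 30.0
time: 41.95
eef_pos: [0.4378, -0.0931, 0.0925]
tool_rot: [-0.0, -0.0, 1.0, 0.0]
wrist_force: [0.6, 0.5, -3.6]
finger_gap: 0.0515
gripper_force: 30.0
```

```bash
python3 -m pendant '[[0,0,0.02,0],[0,0,0,0],[0,0,0,0],[0,0,0,0]]'
python3 -m pendant '[[0,0,0.012,0],[0,0,0,0],[0,0,0,0],[0,0,0,0]]'
```

```text
time: 42.35
eef_pos: [0.4379, -0.0932, 0.0896]
tool_rot: [0.0, -0.0, 1.0, 0.0]
wrist_force: [0.2, 0.4, -3.5]
finger_gap: 0.0508
gripper_force: 30.0
time: 42.75
eef_pos: [0.4381, -0.0932, 0.0878]
tool_rot: [0.0, -0.0, 1.0, 0.0]
wrist_force: [0.9, 0.0, -3.1]
finger_gap: 0.0511
gripper_force: 30.0
```

```bash
python3 -m pendant '[[0,0,0.01,0],[0,0,0,0],[0,0,0,0],[0,0,0,0]]'
python3 -m pendant '[[0,0,0.01,0],[0,0,0,0],[0,0,0,0],[0,0,0,0]]'
```

```text
time: 43.15
eef_pos: [0.4385, -0.093, 0.0865]
tool_rot: [0.001, -0.0, 1.0, 0.0]
wrist_force: [2.1, 0.4, -1.7]
finger_gap: 0.0512
gripper_force: 30.0
time: 43.55
eef_pos: [0.4388, -0.0929, 0.0855]
tool_rot: [0.001, -0.0, 1.0, 0.0]
wrist_force: [1.4, 1.4, 6.8]
finger_gap: 0.0516
gripper_force: 30.0
```

Green stopped part way (contact at about 31 mm above the plate), so it is a reject. On to the orange tray.

```bash
python3 -m pendant '[[0,0,-0.05,0],[0,0,-0.12,0],[0,0,-0.2,0],[0,0,-0.2,0],[0,0,-0.05,0],[0,0,0,0]]'
python3 -m pendant '[[-0.05,0.12,0,0],[-0.11,0.281,0,0],[-0.11,0.281,0,0],[-0.11,0.281,0,0],[-0.11,0.281,0,0],[-0.11,0.281,0,0],[-0.11,0.281,0,0],[-0.11,0.281,0,0],[-0.11,0.281,0,0],[-0.07,0.19,0,0]]'
python3 -m pendant '[[0,0,0,0],[0,0,0,0],[0,0,0,0]]'
python3 - <<'E'
from h import *
to(.5885,.2905,.050,90)
E
```

```text
time: 44.15
eef_pos: [0.4377, -0.0934, 0.1781]
tool_rot: [0.0, -0.0, 1.0, 0.0]
wrist_force: [-0.6, 0.2, -4.8]
finger_gap: 0.0517
gripper_force: 30.0
time: 45.15
eef_pos: [0.5867, 0.2938, 0.1742]
tool_rot: [-0.002, -0.002, 1.0, -0.001]
wrist_force: [-0.3, 0.3, -4.3]
finger_gap: 0.0509
gripper_force: 30.0
time: 45.45
eef_pos: [0.587, 0.2882, 0.1758]
tool_rot: [-0.002, 0.001, 1.0, -0.002]
wrist_force: [0.3, -0.6, -3.9]
finger_gap: 0.0511
gripper_force: 30.0
tcp [0.587  0.2882 0.1758] yawY 89.9 shift/.15 [-0.013  0.018  0.839] roll share -0.002
```

```bash
python3 -m pendant '[[-0.01,0.01,0.2,0],[0,0,0.2,0],[0,0,0.2,0],[0,0,0.12,0],[0,0,0.06,0],[0,0,0.02,0],[0,0,0,0],[0,0,0,0]]'
python3 -m pendant '[[0,0,0.01,0],[0,0,0.01,0],[0,0,0,0],[0,0,0,0]]'
```

```text
time: 46.25
eef_pos: [0.5902, 0.2922, 0.0592]
tool_rot: [0.001, 0.0, 1.0, 0.001]
wrist_force: [-0.5, -0.4, -4.0]
finger_gap: 0.0512
gripper_force: 30.0
time: 46.65
eef_pos: [0.5893, 0.2921, 0.0549]
tool_rot: [0.0, -0.0, 1.0, 0.0]
wrist_force: [-0.1, 0.4, -4.1]
finger_gap: 0.0514
gripper_force: 30.0
```

```bash
python3 -m pendant '[[0,0,0.015,0],[0,0,0.012,0],[0,0,0,0],[0,0,0,0],[0,0,0,0]]'
python3 -m pendant '[[0,0,0.01,0],[0,0,0,0],[0,0,0,0]]'
python3 -m pendant '[[0,0,0,0],[0,0,0,0],[0,0,0,0],[0,0,0,0],[0,0,0,0],[0,0,0,0],[0,0,0,0]]' -1
python3 -m pendant '[[0,0,-0.1,0],[0,0,-0.2,0],[0,0,-0.3,0],[0,0,-0.3,0],[0,0,-0.1,0],[0,0,0,0]]'
python3 - <<'E'
from h import *
c=env.capture("side")
for nm in("sleeve_green","sleeve_blue","sleeve_red","crucible"):
        for r in env.masks_of("side",nm)[:2]: 
            if r["p"]>.4: print(nm,r["p"],np.round(r["uv"],1),*[np.round(v,4) for v in fit(c,r["pixels"],CUP if nm[0]=="c" else SL,ray(c,r["uv"],.04)[:2],.005 if nm[-1] in"nd" else 0)])
to(.590,.1,.2,90)
E
```

```text
time: 47.15
eef_pos: [0.5894, 0.2921, 0.0508]
tool_rot: [0.0, -0.0, 1.0, 0.0]
wrist_force: [0.2, -0.0, -3.1]
finger_gap: 0.0509
gripper_force: 30.0
time: 47.45
eef_pos: [0.5897, 0.2922, 0.0499]
tool_rot: [0.0, -0.0, 1.0, 0.0]
wrist_force: [-0.6, -0.5, -0.0]
finger_gap: 0.051
gripper_force: 30.0
time: 48.15
eef_pos: [0.5893, 0.2921, 0.0493]
tool_rot: [0.0, -0.0, 1.0, 0.0]
wrist_force: [0.1, -0.7, -0.6]
finger_gap: 0.0862
gripper_force: 0.0
time: 48.75
eef_pos: [0.5911, 0.2928, 0.2037]
tool_rot: [0.003, -0.0, 1.0, 0.002]
wrist_force: [0.4, 0.4, -0.2]
finger_gap: 0.0869
gripper_force: 0.0
sleeve_green 0.97 [219.8 179.9] [0.5906 0.2914] 0.9498
sleeve_blue 0.57 [258.7 210.4] [0.594  0.1008] 0.9433
sleeve_red 0.94 [430.2 255.5] [ 0.752  -0.2813] 0.9253
sleeve_red 0.93 [391.9 295. ] [ 0.585  -0.2924] 0.949
crucible 0.93 [286.  229.9] [ 0.5743 -0.002 ] 0.9313
tcp [0.5882 0.2916 0.1972] yawY 90.0 shift/.15 [-0.011 -1.277 -0.017] roll share 0.0
```

```bash
python3 -m pendant '[[0,-0.2,0,0],[0,-0.25,0,0],[0,-0.25,0,0],[0,-0.25,0,0],[-0.011,-0.2,0,0],[0,-0.127,0,0],[0,0,0,0],[0,0,0,0]]'
python3 - <<'E'
from h import *
c=env.capture("wrist")
for r in env.masks_of("wrist","sleeve_blue")[:1]: print(r["p"],fit(c,r["pixels"],SL,(.59,.1)))
to(.591,.1005,.0435,90)
E
```

```text
time: 49.8
eef_pos: [0.5906, 0.1013, 0.1983]
tool_rot: [-0.001, -0.0, 1.0, 0.0]
wrist_force: [-0.7, -0.2, -0.6]
finger_gap: 0.0868
gripper_force: 0.0
0.86 (array([0.59020639, 0.10056833]), np.float64(0.9322517444058708))
tcp [0.5907 0.1027 0.1986] yawY 90.2 shift/.15 [-0.003 -0.016  1.034] roll share 0.004
```

```bash
python3 -m pendant '[[0,-0.01,0.25,0],[0,0,0.25,0],[0,0,0.25,0],[0,0,0.18,0],[0,0,0.08,0],[0,0,0.025,0],[0,0,0,0],[0,0,0,0]]'
python3 -m pendant '[[0,0,0,0],[0,0,0,0],[0,0,0,0],[0,0,0,0],[0,0,0,0],[0,0,0,0],[0,0,0,0],[0,0,0,0],[0,0,0,0]]' 1
python3 -m pendant '[[0,0,-0.03,0],[0,0,-0.07,0],[0,0,-0.2,0],[0,0,-0.2,0],[0,0,-0.2,0],[0,0,-0.1,0],[0,0,0,0],[0,0,0,0]]'
python3 - <<'E'
from h import *
to(.438,-.0925,.132,90)
E
```

```text
time: 50.7
eef_pos: [0.5922, 0.0995, 0.0455]
tool_rot: [0.001, -0.0, 1.0, 0.0]
wrist_force: [-0.1, 0.1, 0.3]
finger_gap: 0.0871
gripper_force: 0.0
time: 51.6
eef_pos: [0.591, 0.0992, 0.0441]
tool_rot: [0.0, -0.0, 1.0, 0.0]
wrist_force: [-0.6, 1.1, 1.0]
finger_gap: 0.0529
gripper_force: 30.0
time: 52.4
eef_pos: [0.5905, 0.0988, 0.1638]
tool_rot: [-0.0, 0.0, 1.0, -0.0]
wrist_force: [0.3, 0.3, -2.7]
finger_gap: 0.0526
gripper_force: 30.0
tcp [0.5905 0.0988 0.1638] yawY 90.0 shift/.15 [ 1.016 -1.276  0.213] roll share -0.0
```

```bash
python3 -m pendant '[[0.1,-0.126,0,0],[0.17,-0.21,0,0],[0.17,-0.21,0,0],[0.17,-0.21,0,0],[0.17,-0.21,0,0],[0.136,-0.18,0,0],[0.1,-0.13,0,0],[0,0,0,0],[0,0,0,0]]'
python3 -m pendant '[[0,0,0.1,0],[0,0,0.1,0],[0,0,0,0],[0,0,0,0],[0,0,0,0]]'
python3 - <<'E'
from h import *
to(.438,-.0925,.116,90)
E
```

```text
time: 53.3
eef_pos: [0.4379, -0.0924, 0.1632]
tool_rot: [-0.001, 0.001, 1.0, 0.0]
wrist_force: [0.5, 1.1, -2.5]
finger_gap: 0.0528
gripper_force: 30.0
time: 53.8
eef_pos: [0.4394, -0.092, 0.1344]
tool_rot: [0.0, -0.001, 1.0, -0.0]
wrist_force: [-0.3, 0.6, -2.9]
finger_gap: 0.0524
gripper_force: 30.0
tcp [ 0.4394 -0.092   0.1344] yawY 90.1 shift/.15 [ 0.01  -0.003  0.123] roll share 0.001
```

```bash
python3 -m pendant '[[0.006,-0.003,0.04,0],[0,0,0.04,0],[0,0,0.03,0],[0,0,0,0],[0,0,0,0]]'
python3 -m pendant '[[0,0,0.05,0],[0,0,0.05,0],[0,0,0.02,0],[0,0,0,0],[0,0,0,0]]'
python3 -m pendant '[[0,0,0.03,0],[0,0,0.03,0],[0,0,0.01,0],[0,0,0,0],[0,0,0,0]]'
```

```text
time: 54.3
eef_pos: [0.4377, -0.0929, 0.1174]
tool_rot: [-0.0, -0.0, 1.0, 0.0]
wrist_force: [0.3, -0.7, -2.1]
finger_gap: 0.0527
gripper_force: 30.0
time: 54.8
eef_pos: [0.4377, -0.0929, 0.0994]
tool_rot: [-0.0, -0.0, 1.0, -0.0]
wrist_force: [1.1, 0.6, -2.0]
finger_gap: 0.0523
gripper_force: 30.0
time: 55.3
eef_pos: [0.4378, -0.0929, 0.089]
tool_rot: [-0.0, -0.0, 1.0, 0.0]
wrist_force: [0.7, 0.2, -2.8]
finger_gap: 0.0523
gripper_force: 30.0
```

```bash
python3 -m pendant '[[0,0,0.012,0],[0,0,0,0],[0,0,0,0],[0,0,0,0]]'
python3 -m pendant '[[0,0,0.01,0],[0,0,0,0],[0,0,0,0],[0,0,0,0]]'
python3 -m pendant '[[0,0,0.01,0],[0,0,0,0],[0,0,0,0],[0,0,0,0]]'
```

```text
time: 55.7
eef_pos: [0.4378, -0.0928, 0.0872]
tool_rot: [0.0, -0.0, 1.0, 0.0]
wrist_force: [-0.5, -0.2, -3.2]
finger_gap: 0.0528
gripper_force: 30.0
time: 56.1
eef_pos: [0.438, -0.0928, 0.0858]
tool_rot: [0.0, -0.0, 1.0, 0.0]
wrist_force: [0.6, 0.8, -1.7]
finger_gap: 0.0524
gripper_force: 30.0
time: 56.5
eef_pos: [0.4383, -0.0928, 0.0849]
tool_rot: [0.0, -0.0, 1.0, 0.0]
wrist_force: [-0.0, 1.3, 5.6]
finger_gap: 0.0524
gripper_force: 30.0
```

Blue also stopped part way, so it is a reject. On to the orange tray.

```bash
python3 -m pendant '[[0,0,-0.05,0],[0,0,-0.12,0],[0,0,-0.2,0],[0,0,-0.2,0],[0,0,-0.05,0],[0,0,0,0]]'
python3 -m pendant '[[-0.01,0.12,0,0],[-0.022,0.28,0,0],[-0.022,0.28,0,0],[-0.022,0.28,0,0],[-0.022,0.28,0,0],[-0.022,0.28,0,0],[-0.022,0.28,0,0],[-0.022,0.28,0,0],[-0.022,0.28,0,0],[-0.014,0.19,0,0]]'
python3 -m pendant '[[0,0,0,0],[0,0,0,0],[0,0,0,0]]'
python3 - <<'E'
from h import *
to(.4685,.2905,.0555,90)
E
```

```text
time: 57.1
eef_pos: [0.4381, -0.0929, 0.1779]
tool_rot: [0.001, -0.0, 1.0, 0.0]
wrist_force: [0.5, 1.5, -3.4]
finger_gap: 0.0525
gripper_force: 30.0
time: 58.1
eef_pos: [0.4661, 0.2925, 0.1748]
tool_rot: [-0.002, -0.002, 1.0, -0.0]
wrist_force: [0.4, 0.3, -2.8]
finger_gap: 0.0528
gripper_force: 30.0
time: 58.4
eef_pos: [0.4672, 0.2877, 0.1758]
tool_rot: [-0.001, 0.001, 1.0, -0.001]
wrist_force: [-0.4, -0.1, -2.3]
finger_gap: 0.0529
gripper_force: 30.0
tcp [0.4672 0.2877 0.1758] yawY 89.9 shift/.15 [-0.011  0.021  0.802] roll share -0.002
```

```bash
python3 -m pendant '[[-0.008,0.01,0.2,0],[0,0,0.2,0],[0,0,0.2,0],[0,0,0.12,0],[0,0,0.06,0],[0,0,0.04,0],[0,0,0,0],[0,0,0,0]]'
python3 -m pendant '[[0,0,0.012,0],[0,0,0.012,0],[0,0,0.01,0],[0,0,0,0],[0,0,0,0]]'
python3 -m pendant '[[0,0,0.01,0],[0,0,0,0],[0,0,0,0]]'
```

```text
time: 59.2
eef_pos: [0.4696, 0.2913, 0.0551]
tool_rot: [0.001, 0.0, 1.0, 0.0]
wrist_force: [-0.5, 0.4, -3.1]
finger_gap: 0.0527
gripper_force: 30.0
time: 59.7
eef_pos: [0.4689, 0.2912, 0.0492]
tool_rot: [0.0, -0.0, 1.0, 0.0]
wrist_force: [-0.2, -0.8, -2.3]
finger_gap: 0.0525
gripper_force: 30.0
time: 60.0
eef_pos: [0.4689, 0.2912, 0.0491]
tool_rot: [-0.0, -0.0, 1.0, 0.0]
wrist_force: [-1.8, -2.0, 8.4]
finger_gap: 0.0525
gripper_force: 30.0
```

```bash
python3 -m pendant '[[0,0,-0.008,0],[0,0,0,0],[0,0,0,0],[0,0,0,0],[0,0,0,0],[0,0,0,0],[0,0,0,0]]' -1
python3 -m pendant '[[0,0,-0.1,0],[0,0,-0.2,0],[0,0,-0.3,0],[0,0,-0.3,0],[0,0,-0.2,0],[0,0,0,0],[0,0,0,0],[0,0,0,0]]'
python3 - <<'E'
from h import *
c=env.capture("side")
for nm in("sleeve_green","sleeve_blue","sleeve_red","sleeve_yellow","core_2"):
        for r in env.masks_of("side",nm)[:2]: 
            if r["p"]>.4: print(nm,r["p"],np.round(r["uv"],1),*[np.round(v,4) for v in fit(c,r["pixels"],SL,ray(c,r["uv"],.04)[:2],.005)])
cv2.imwrite("pics/end.png",c["pixels"][:,:,::-1])
E
```

```text
time: 60.7
eef_pos: [0.4689, 0.2912, 0.0488]
tool_rot: [-0.0, -0.0, 1.0, 0.0]
wrist_force: [0.3, 0.2, 0.1]
finger_gap: 0.0863
gripper_force: 0.0
time: 61.5
eef_pos: [0.468, 0.2906, 0.2124]
tool_rot: [-0.001, -0.0, 1.0, -0.001]
wrist_force: [0.3, 0.1, -1.3]
finger_gap: 0.087
gripper_force: 0.0
sleeve_green 0.79 [216.2 183.8] [0.5905 0.2923] 0.951
sleeve_blue 0.75 [177.2 195. ] [0.4726 0.2953] 0.9152
sleeve_blue 0.57 [212.4 240.9] [0.4021 0.0994] 0.34
sleeve_red 0.88 [428.  254.2] [ 0.7508 -0.2818] 0.9395
sleeve_red 0.59 [392. 298.] [ 0.5845 -0.2926] 0.9619
sleeve_yellow 0.61 [359.7 329.2] [ 0.4632 -0.2924] 0.9643
core_2 0.86 [216.2 232.9] [0.4552 0.1183] 0.3788
core_2 0.46 [213.9 181.5] [0.5904 0.2928] 0.9395
```

View pics/end.png

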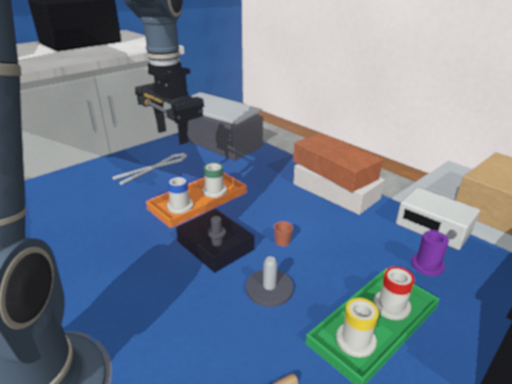

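The final view shows everything in place. Blue (178,195) and green (213,181) are upright in the orange tray, red (396,292) and yellow (359,327) in the green tray. The plug stands in the bin at (216,232), and the cup and tongs haven't moved.

```bash
python3 -c "
from station import env
print(env.sign_off())"
```

```text
the job is handed in; nothing more can be done
None
```

Job handed in at about 62 s: the one core plug present (blue) is in the bin, red and yellow passed and stand in the green tray, green and blue stopped part way and stand in the orange tray, black was absent; sign-off returned no verdict.

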